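# Lock the bar clamp with the slotted screw

## Robot

A 7-joint arm with a two-finger parallel gripper is mounted at the origin on the work surface. World frame = base frame: x ahead of the robot, y to its left, z up, the work surface at z = 0. Lengths are in m, angles in rad, forces in N, time in s.
With the tool pointing down it reaches from about 0.425 to 0.95 m from the base axis. Payload 4.7 kg.
Tool frame: the origin (TCP) lies at the very end of the fingers, on their centre line; the grasp point (between the pads) lies 19 mm behind it; z points along the fingers, x is the direction in which the jaws open and shut, and the axes are right-handed (so a half turn about z gives the same grasp; the last joint's range is limited). The gripper opens to 85 mm and grips with 20 to 120 N. Pads are 22 mm wide; open, the fingers measure 114 mm over their backs; the gripper's body (76 mm by 85 mm) begins 54 mm behind the grasp point. The pads swing forward as they close: fully open they stand 13 mm farther back than shut.
Start: joints at [-1.266, 0.469, -0.049, 1.532, 0.024, 1.141, -0.082], TCP at [0.221, 0.638, 0.231] pointing down, gripper open.
Joint ranges: [-2.59, 2.59], [-0.33, 1.99], [-1.39, 1.29], [0.1, 2.45], [-1.04, 4.18], [0.21, 1.99], [-2.66, 2.66]. Speed limits (rad/s): [2.57, 2.57, 3.14, 3.14, 3.14, 3.14, 3.14].

## Interface

Orientations are given as a 3x3 rotation matrix whose columns are the frame's x, y, z axes.
In Python, from plant import sensors, vision, job gives the robot as it stands.
- The arm moves only by the shell command python3 -m crank 'ROWS' [OPENING] [FORCE]. ROWS is a JSON object of lists of equal length, an entry for each row: "translation": the shift along the world's x, y, z in mm, a list of three; "turn": the turn, a rotation vector about the world's x, y, z in rad, a list of three. A call has 1 to 5 rows; each row shifts and turns the pose as measured when the row begins; what a row does not reach is not made up. A row lasts 1/10 s, in which the tool goes at most 50 mm and 8.59 degrees, less where a joint would pass 70% of its speed; a pose out of reach is approached as far as the arm can. A call is refused whole if a number of a shift passes 50 or a number of a turn 0.15, either way. A call with a gripper value outside its range is refused whole. OPENING is the closure, from 0 (fully open) to 1 (shut), set as the call begins (- or left out, the last holds). The fingers move at their own pace and stop on an object; FORCE is the grip in N (left out, the last holds). Time passes only in rows, so rows that do not move let the fingers close. It gives the time, the measured TCP pose, the force and the opening at its end, in the units of the state.
- sensors.sense(): the state, without advancing time (a new reading comes with each control period).
- vision.snapshot(name): name is "scene" or "side" or "wrist"; returns a dict with "image" (384x512x3 uint8, blue, green, red), "range_z" (384x512 float32, m along the optical axis (not along the pixel's ray), 0 where there is no reading), "mtx" (3x3 intrinsics, pixels), "R" (3x3) and "t" (3): a world point X has camera coordinates R X + t. Camera axes: x right, y down, z forward; pixel columns grow to the right and rows downward; lengths in m; the calibration is good to about 2 mm. A picture is of the moment at which its call begins.
- job.sign_off(): hands the job in, once; it reports no verdict.
The state is a dict: "time": time; "joints": joint angles; "qd": joint speeds; "joint_torque": joint torques, N m; "ee_pos": TCP position; "tcp_rot": TCP orientation; "contact_force": force on the tool from outside, world axes, zero at the start; "moment": the same for the moment, N m; "width": opening from 0.0 (shut) to 1.0 (fully open).
Only numpy, scipy, OpenCV 4.12 (cv2) and the standard library are available. Lean on these libraries where they do the work, as an engineer would, in place of code of your own. Each camera call takes 0.05 s, during which the arm holds its last target. There are 200 camera calls.

## Task

Take the stubby flat screwdriver out of the wooden rack, seat its blade in the slotted screw on top of the V-block clamp and, keeping it seated with a steady push of 10 to 15 N as the screw sinks, turn the screw clockwise until it comes up against its stop, which leaves its slot in line with the bar; hold it there a moment, and never press on the screw with more than 30 N. Then stand the screwdriver back upright in a hole of the rack, with its handle resting on the wood, and let go. Leave the bar and the awl where they are.

Things in the scene. Friction and masses are not known exactly. Their poses are not given: they have to be found in the camera images.
- handle (a point): stubby flat screwdriver (0.14 kg) standing blade-down in a rack hole; centre of its black square handle, 30 x 30 mm (flat sides face x and y), 60 mm tall, with a 6 mm high grey ridge on top that runs the way of the blade's width. z runs up the tool, x along the blade's width. Below the handle a 10 mm round shank, then the blade: 16 mm wide, 3.5 mm thick, its last 3 mm 2.2 mm thick.
- tip (a point): middle of the blade's end edge, 83 mm below the handle centre on the tool's axis; same axes as the handle.
- screw (a joint): turn of the slotted clamp screw, rad: grows clockwise seen from above; starts at 0 to 0.3, stop (locked) at 1.30, where the slot lies along the bar (at value v it lies 1.30 - v anticlockwise of it). Stiff (about 0.11 N m of friction), stays where left. A steep cam screw: it sinks by more than the slot's depth on the way to its stop, so the push must follow it down.
- fixture: V-block clamp fixed to the bench, origin at the centre of its underside: base 110 x 100 x 22 mm, blue bridge (44 mm along x, 100 mm along y) with its top 91 mm above the bench. The bar lies along x.
- rack: wooden tool rack fixed to the bench, 65 x 230 x 65 mm, origin at the centre of its underside. Three square upright holes 23 mm wide and 60 mm deep in its top at y = -75, 0 and 75 mm; the screwdriver stands in one end hole, the awl in the other, the middle one is free.
- bar: round steel bar, 24 mm diameter and 200 mm long, lying in the V-block under the bridge along the fixture's x; origin at its middle. Leave it alone.
- awl_grip (a point): awl with a round turned wooden handle, 30 mm diameter and 60 mm tall, standing in an end hole of the rack; this point is the middle of its handle. Leave it alone.
- axis (a point): point on the bridge's top face where the upright screw comes through its middle (x along the bar). Round steel head 29 mm across; its slot runs right across, 5.5 mm wide, 4 mm deep. How far the head stands out differs each time and must be felt or seen: the slot's floor lies 5 to 21 mm above this point (top face of the head 4 mm higher).
Not all that is in view belongs to the job. Leave any yellow look-alike of the part that bears handle alone.

How it is judged:
On the way, in this order (a step that is already met when the one before it is completed fails the run):
1. the blade is down in the slot of the still open screw and pushed against the slot's floor (over 6 N, tip within 6 mm of the screw's axis) (contact force between driver and screw_c0 above 6 N and horizontal distance between tip and axis below 0.006 m and value of joint screw below 0.9 rad), for 0.2 s.
2. the screw is turned up to its stop with the blade still pushed against the slot's floor (over 6 N, tip within 6 mm of the axis) (contact force between driver and screw_c0 above 6 N and horizontal distance between tip and axis below 0.006 m and value of joint screw above 1.2 rad), for 0.2 s.
At the end, for the whole second after the job is handed in: The screw stands at its stop (joint above 1.2 rad) and the screwdriver stands upright (within 0.1 rad) and at rest in a hole of the rack, its handle down on the wood (handle centre 90 to 98 mm above the rack's underside) (value of joint screw above 1.2 rad and z of handle in the frame of rack between 0.09 and 0.098 m and x of handle in the frame of rack between -0.012 and 0.012 m and y of handle in the frame of rack between -0.09 and 0.09 m and angle between handle's own z axis and vertical below 0.1 rad and linear speed of driver below 0.02 m/s); the robot touches nothing.
It fails at once if the screwdriver is pressed or forced against the screw with more than 35 N in all (contact force between driver and screw above 35 N).
It fails at once if the bar is shifted by more than 15 mm (distance of bar from where it was at the start of the episode above 0.015 m).
It fails at once if the awl is moved by more than 15 mm (distance of awl_grip from where it was at the start of the episode above 0.015 m).
It also fails if it takes over 64 s, if anything falls off the work surface, if the arm or the gripper's body presses on something with over 40 N, if the wrist force passes 120 N, or if a joint passes its speed limit or range.

## Working session

There is one attempt and no reset: what is moved stays moved. The work goes in short steps, Python scripts to look and compute and a shell command to move; the robot and the scene stay as the last step left them, time stands still between calls to the robot, and variables do not carry over. Pictures are saved under pics/ and viewed, about 8 in all and at most 12, crops included, and the job is handed in when it is done.

```bash
ls; mkdir -p pics
python3 - <<'E'
from plant import sensors,vision
import cv2,numpy as np
print(sensors.sense())
ims=[]
for n in("scene","side"):
    s=vision.snapshot(n);np.savez("%s0.npz"%n,**s);ims.append(s["image"])
    print(n,s["mtx"].tolist(),(-s["R"].T@s["t"]).round(3),s["R"].round(3).tolist())
cv2.imwrite("pics/a.png",cv2.resize(ims[0],(800,600)));cv2.imwrite("pics/b.png",cv2.resize(ims[1],(800,600)))
E
```

```text
pics
{'time': 0.0, 'joints': array([-1.26590387,  0.46944349, -0.04857698,  1.53370713,  0.02412146,
        1.14098664, -0.082279  ]), 'qd': array([-6.21388282e-04, -1.33831772e-03,  1.01096654e-03, -1.28499829e-03,
        1.53969029e-04, -3.49336142e-05, -2.70967986e-03]), 'joint_torque': array([ 3.33040025e-04, -5.10300207e+01, -4.62388073e-02, -2.37719285e+01,
        1.06680830e-02,  7.63019751e-03,  4.71124473e-08]), 'ee_pos': array([0.22096277, 0.6371876 , 0.23025439]), 'tcp_rot': array([[ 3.27584649e-01,  9.44821676e-01, -5.46572787e-04],
       [ 9.44819810e-01, -3.27585089e-01, -1.88050920e-03],
       [-1.95579495e-03,  9.96131493e-05, -9.99998082e-01]]), 'contact_force': array([ 0.87866334, -0.13645282, -0.00167991]), 'moment': array([ 0.01016929, -0.02901786, -0.01941497]), 'width': 0.9966604758300345}
scene [[469.7170553854107, 0.0, 253.75770485369344], [0.0, 469.7170553854107, 188.88640158256558], [0.0, 0.0, 1.0]] [ 0.872 -0.43   0.793] [[0.791, 0.611, -0.004], [0.489, -0.636, -0.597], [-0.368, 0.471, -0.802]]
side [[440.2083936736019, 0.0, 254.52514798899355], [0.0, 440.2083936736019, 187.03164455310596], [0.0, 0.0, 1.0]] [ 0.106 -0.593  0.513] [[0.774, -0.634, 0.011], [-0.3, -0.381, -0.874], [0.558, 0.673, -0.485]]
```

View pics/a.png

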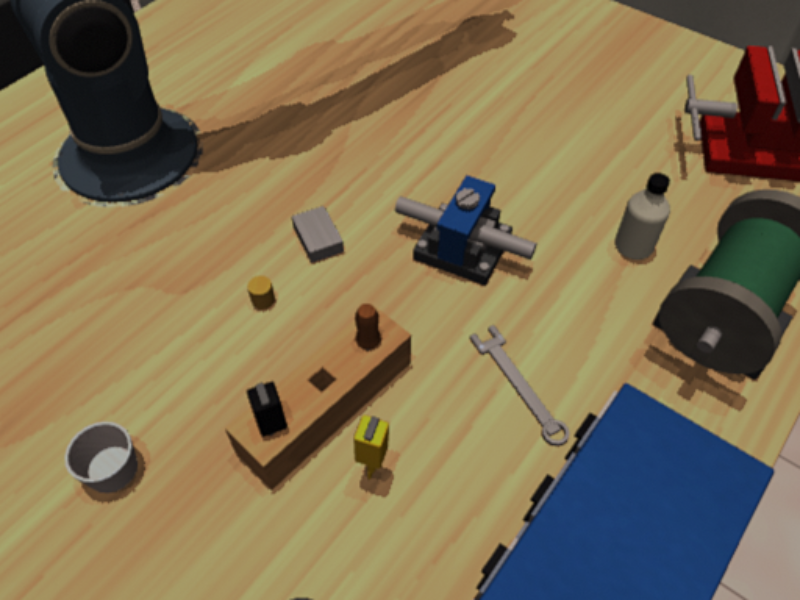

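View pics/b.png

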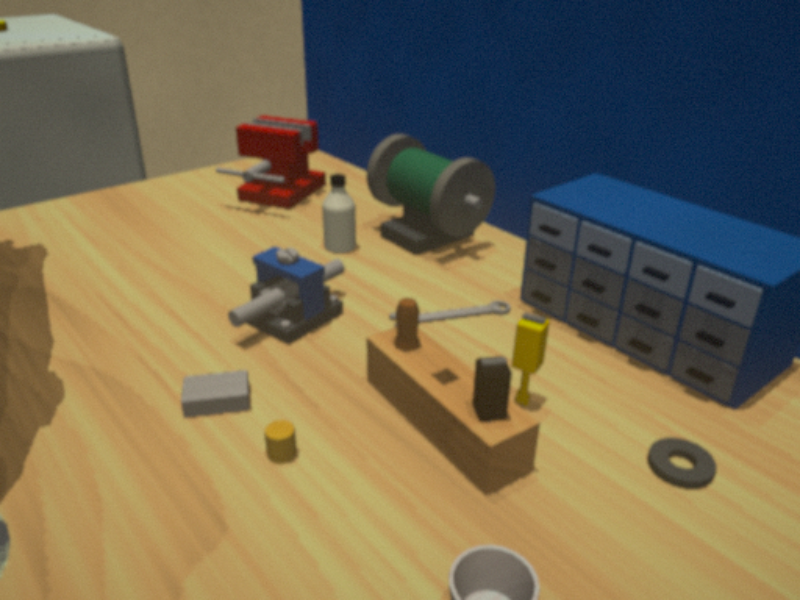

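The scene view shows the black handle at (266,408) with its ridge at (262,392), the free hole at (321,378), the awl at (368,325), the clamp's blue bridge at (466,218) and the screw at (467,198), all in the 800x600 picture. The yellow decoy is at (372,443).

```bash
cat > h.py <<'E'
import numpy as np,cv2
def pts(s):
    d=s["range_z"];v,u=np.mgrid[:384,:512];K=s["mtx"]
    c=np.stack([(u-K[0,2])/K[0,0]*d,(v-K[1,2])/K[1,1]*d,d],-1)
    p=(c-s["t"])@s["R"]; p[d==0]=np.nan
    return p
def onplane(s,uv,z):
    K=s["mtx"];uv=np.atleast_2d(uv).astype(float)
    r=np.c_[(uv-K[:2,2][None])/K[0,0],np.ones(len(uv))]@s["R"]
    c=-s["R"].T@s["t"]; return c+r*((z-c[2])/r[:,2])[:,None]
def rect(xy):
    (c,w,a)=cv2.minAreaRect((xy*1000).astype(np.float32)); return np.round(c,1),np.round(w,1),round(a,1)
E
python3 - <<'E'
from h import *
for n,box in(("scene",((140,235,190,285),(270,110,330,170))),("side",((295,222,330,272),(155,150,215,210)))):
    s=dict(np.load(n+"0.npz"));P=pts(s);hsv=cv2.cvtColor(s["image"],cv2.COLOR_BGR2HSV)
    H=hsv.astype(int)
    def inb(b): m=np.zeros((384,512),bool);m[b[1]:b[3],b[0]:b[2]]=1;return m
    z=P[...,2]
    m=inb(box[0])&(z>.117)&(z<.14);q=P[m];print(n,"handle top",m.sum(),np.median(q,0),rect(q[:,:2]),np.percentile(q[:,2],[5,50,95]))
    blue=(H[...,0]>100)&(H[...,0]<130)&(H[...,1]>120)
    m=inb(box[1])&blue&(z>.086)&(z<.096);q=P[m];print("bridge top",m.sum(),q.mean(0),rect(q[:,:2]),np.median(q[:,2]))
    m=inb(box[1])&(z>.097)&(z<.13);q=P[m];print("head",m.sum(),q.mean(0),rect(q[:,:2]),np.percentile(q[:,2],[5,50,75,95]))
    # rack top by height
    m=(np.abs(z-.065)<.004)&(np.linalg.norm(P[...,:2]-np.nan_to_num(P[235 if n=='scene' else 240,206 if n=='scene' else 285][:2]),axis=-1)<.25)
    wood=(H[...,0]<22)&(H[...,1]>80)
    cn,lab,st,ce=cv2.connectedComponentsWithStats((m&wood).astype(np.uint8));i=1+np.argmax(st[1:,4]);q=P[lab==i];print("rack",len(q),rect(q[:,:2]),np.median(q[:,2]))
E
```

```text
scene handle top 335 [ 0.53655403 -0.22522644  0.1249571 ] (array([ 534.4, -224.1]), array([29.7, 28.9]), 59.6) [0.12049348 0.1249571  0.13127636]
bridge top 568 [0.5338789  0.15033623 0.09108232] (array([530.8, 156.6]), array([ 42.5, 100.1]), 11.2) 0.09126061523711346
head 153 [0.53016321 0.15702423 0.10236524] (array([529.2, 158.4]), array([29.5, 30.3]), 2.6) [0.09821834 0.10282396 0.10389129 0.10534551]
rack 3300 (array([ 541.5, -148.5]), array([231.1,  68. ]), 84.0) 0.06493163937051355
side handle top 294 [ 0.52800458 -0.23025475  0.12414419] (array([ 532.5, -225.1]), array([32. , 29.7]), 63.8) [0.11807971 0.12414419 0.13089207]
bridge top 246 [0.52601975 0.14611716 0.09005302] (array([528.1, 154.1]), array([38.8, 95.5]), 11.4) 0.09007990845153399
head 94 [0.52818509 0.15438104 0.10111373] (array([528.7, 155.3]), array([29.2, 27.7]), 75.3) [0.09787801 0.10179046 0.10242418 0.10317116]
rack 2449 (array([ 541.8, -150.6]), array([232.3,  67.6]), 83.9) 0.06440551467125265
```

```bash
python3 -m crank '{"translation":[[31,-48,8],[31,-48,8],[31,-48,8],[31,-48,8],[31,-48,8]],"turn":[[0,0,0],[0,0,0],[0,0,0],[0,0,0],[0,0,0]]}' 0 60; python3 -m crank '{"translation":[[31,-48,5],[31,-48,5],[31,-48,0],[31,-48,0],[31,-48,0]],"turn":[[0,0,0],[0,0,0],[0,0,0],[0,0,0],[0,0,0]]}'
python3 - <<'E'
from plant import vision
import cv2,numpy as np
s=vision.snapshot("wrist");np.savez("w1.npz",**s);cv2.imwrite("pics/c.png",s["image"]);print(-s["R"].T@s["t"])
E
```

```text
time: 0.6
ee_pos: [0.3517, 0.4243, 0.2616]
tcp_rot: [[0.312, 0.95, -0.008], [0.95, -0.312, -0.006], [-0.008, -0.006, -1.0]]
contact_force: [1.0, 0.5, 0.1]
width: 0.996
time: 1.1
ee_pos: [0.4852, 0.2137, 0.2706]
tcp_rot: [[0.311, 0.95, -0.007], [0.95, -0.311, -0.005], [-0.007, -0.005, -1.0]]
contact_force: [1.2, 0.5, 0.5]
width: 1.006
[0.4197594  0.23702661 0.41233678]
```

View pics/c.png

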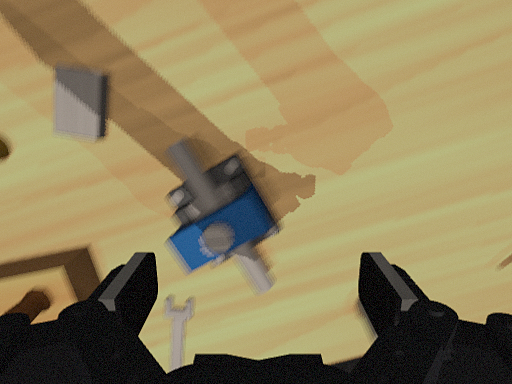

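The wrist view shows the bridge at (222,225) and the screw head at (217,237), somewhat blurred by motion. I'll centre on it, settle and look again.

```bash
python3 -m crank '{"translation":[[35,-30,0],[35,-30,0],[0,0,0],[0,0,0]],"turn":[[0,0,0],[0,0,0],[0,0,0],[0,0,0]]}'
python3 - <<'E'
from plant import vision
from h import *
s=vision.snapshot("wrist");np.savez("w2.npz",**s);P=pts(s);z=P[...,2]
m=(z>.097)&(z<.125)&(np.hypot(P[...,0]-.53,P[...,1]-.156)<.03)
v,u=np.nonzero(m);print(m.sum(),np.percentile(z[m],[5,25,50,75,95]),rect(P[m][:,:2]),u.min(),u.max(),v.min(),v.max())
hsv=cv2.cvtColor(s["image"],cv2.COLOR_BGR2HSV)
b=(hsv[...,0]>100)&(hsv[...,0]<130)&(hsv[...,1]>120)&(abs(z-.091)<.004);print("bridge",rect(P[b][:,:2]),np.median(z[b]))
zt=.1028
M=np.array([[x/1000,y/1000] for y in np.arange(175,135,-.1) for x in np.arange(510,550,.1)])
# rectified top view at head height, 10 px/mm, x right, y up
X=np.c_[M,np.full(len(M),zt)]@s["R"].T+s["t"];uv=(X[:,:2]/X[:,2:])*s["mtx"][0,0]+s["mtx"][:2,2]
r=cv2.remap(s["image"],uv.reshape(400,400,2).astype(np.float32),None,cv2.INTER_LINEAR)
cv2.imwrite("pics/d.png",np.hstack([cv2.resize(s["image"],(512,400)),r[:,:288] if 0 else cv2.resize(r,(280,280)).repeat(1,0) if 0 else np.vstack([cv2.resize(r,(280,280)),np.zeros((120,280,3),np.uint8)])]))
E
```

```text
time: 1.55
ee_pos: [0.5566, 0.1437, 0.2695]
tcp_rot: [[0.331, 0.944, -0.006], [0.944, -0.331, -0.012], [-0.013, -0.002, -1.0]]
contact_force: [0.3, 0.6, 0.8]
width: 0.997
843 [0.0975698  0.10041262 0.10170953 0.10230952 0.10308006] (array([529.9, 158.8]), array([28.9, 28.4]), 72.9) 249 281 127 159
bridge (array([530.3, 158.5]), array([43.7, 98.2]), 11.8) 0.0897250633635503
```

View pics/d.png

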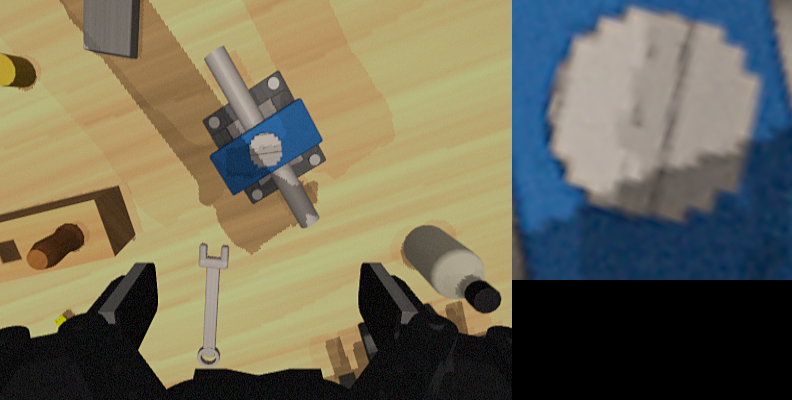

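The wrist view shows the screw head at (266,150). In the rectified inset the slot runs from (690,25) to (655,200), about 79° from world x, so v ≈ 0.13. Now on to the handle.

```bash
python3 -m crank '{"translation":[[5,-48,0],[5,-48,0],[5,-48,0],[5,-48,0],[0,-48,0]],"turn":[[0,0,-0.03],[0,0,-0.03],[0,0,-0.03],[0,0,-0.03],[0,0,-0.03]]}'; python3 -m crank '{"translation":[[0,-48,-10],[0,-40,-10],[0,-40,-10],[0,0,0],[0,0,0]],"turn":[[0,0,0],[0,0,0],[0,0,0],[0,0,0],[0,0,0]]}'
python3 - <<'E'
from plant import vision,sensors
from h import *
s=vision.snapshot("wrist");np.savez("w3.npz",**s);P=pts(s);z=P[...,2]
R=sensors.sense()["tcp_rot"];print("yaw",np.degrees(np.arctan2(R[1,0],R[0,0])))
near=np.hypot(P[...,0]-.533,P[...,1]+.224)<.03
for lo,hi in((.119,.136),(.1275,.136)):
    m=near&(z>lo)&(z<hi);print(m.sum(),np.median(z[m]),rect(P[m][:,:2]),P[m].mean(0))
zt=.124
g=np.array([[x/1000,y/1000,zt] for y in np.arange(-194,-254,-.15) for x in np.arange(503,563,.15)])
X=g@s["R"].T+s["t"];uv=(X[:,:2]/X[:,2:])*s["mtx"][0,0]+s["mtx"][:2,2]
n=int(len(g)**.5);r=cv2.remap(s["image"],uv.reshape(n,-1,2).astype(np.float32),None,cv2.INTER_LINEAR)
cv2.imwrite("pics/e.png",np.hstack([cv2.resize(s["image"],(512,400)),cv2.resize(r,(280,280)).__class__ and np.vstack([cv2.resize(r,(280,280)),np.zeros((120,280,3),np.uint8)])]))
E
```

```text
time: 2.1
ee_pos: [0.5732, -0.0846, 0.2683]
tcp_rot: [[0.444, 0.896, -0.009], [0.896, -0.444, -0.004], [-0.008, -0.007, -1.0]]
contact_force: [0.3, 0.1, 0.5]
width: 1.0
time: 2.6
ee_pos: [0.5709, -0.2167, 0.2375]
tcp_rot: [[0.445, 0.896, -0.009], [0.896, -0.445, -0.003], [-0.007, -0.007, -1.0]]
contact_force: [0.6, 1.4, 0.2]
width: 0.995
yaw 63.58976828261928
1531 0.1238415387241478 (array([ 534.3, -223.1]), array([30.1, 30.2]), 59.4) [ 0.53365309 -0.2223483   0.12498253]
408 0.1294828824180655 (array([ 534. , -222.8]), array([ 9. , 25.2]), 62.0) [ 0.53394358 -0.22274062  0.12947442]
```

View pics/e.png

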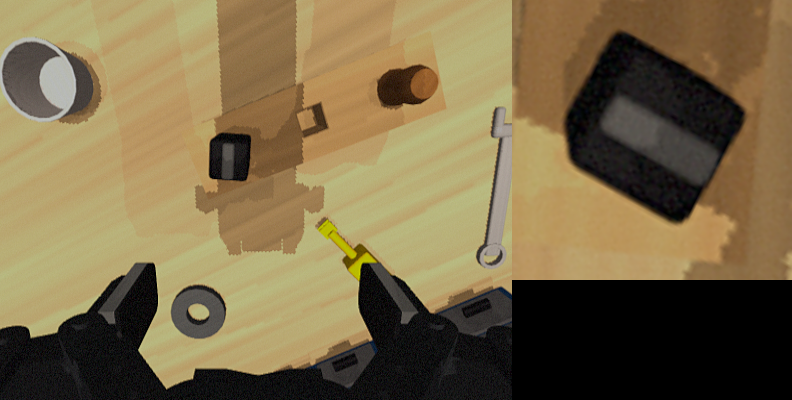

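The handle (230,157) is sharp: its ridge runs along about -28° and its centre is at (534,-223) mm. I'll check where the yellow look-alike (360,255) sits relative to the fingers.

Run:
```python
from h import *
for n in("scene0","side0","w3"):
    s=dict(np.load(n+".npz"));P=pts(s);h=cv2.cvtColor(s["image"],cv2.COLOR_BGR2HSV)
    m=(h[...,0]>24)&(h[...,0]<34)&(h[...,1]>200)&(h[...,2]>90)&(abs(P[...,0]-.6)<.12)&(abs(P[...,1]+.2)<.12)
    print(n,m.sum(),np.nanpercentile(P[m],[2,50,98],axis=0).round(3).tolist())
```

```text
scene0 156 [[0.629, -0.197, 0.11], [0.644, -0.182, 0.113], [0.658, -0.167, 0.115]]
side0 213 [[0.625, -0.2, 0.026], [0.633, -0.189, 0.106], [0.654, -0.174, 0.114]]
w3 679 [[0.59, -0.181, 0.014], [0.688, -0.167, 0.019], [0.717, -0.144, 0.248]]
```

```bash
python3 -m crank '{"translation":[[-20,-4,-10],[-20,-4,-25],[0,0,-30],[0,0,-20],[0,0,0]],"turn":[[0.003,-0.009,-0.045],[0,0,0],[0,0,0],[0,0,0],[0,0,0]]}';python3 - <<'E'
from plant import sensors
s=sensors.sense();R=s["tcp_rot"];import numpy as np
print(s["ee_pos"],np.degrees(np.arctan2(R[1,0],R[0,0])),R[:,2])
E
```

```text
time: 3.15
ee_pos: [0.533, -0.2128, 0.1525]
tcp_rot: [[0.47, 0.883, 0.006], [0.883, -0.47, 0.004], [0.006, 0.004, -1.0]]
contact_force: [1.2, -0.2, 0.5]
width: 1.002
[ 0.53300853 -0.21282192  0.15251834] 61.972241640707466 [ 0.00594512  0.00354755 -0.99997603]
```

```bash
python3 -m crank '{"translation":[[0,-6,-5],[1,-5,-25],[0,0,-25],[0,0,-20],[0,0,0]],"turn":[[-0.003,0.006,-0.015],[0,0,0],[0,0,0],[0,0,0],[0,0,0]]}';python3 -m crank '{"translation":[[0,0,-2],[0,0,0]],"turn":[[0,0,0],[0,0,0]]}'
```

```text
time: 3.65
ee_pos: [0.5413, -0.2208, 0.0813]
tcp_rot: [[0.477, 0.879, 0.012], [0.879, -0.477, -0.002], [0.004, 0.011, -1.0]]
contact_force: [-0.9, 0.5, -0.0]
width: 0.999
time: 3.85
ee_pos: [0.5435, -0.2209, 0.0815]
tcp_rot: [[0.476, 0.879, 0.015], [0.88, -0.476, -0.003], [0.005, 0.015, -1.0]]
contact_force: [-0.2, 0.1, -0.3]
width: 0.997
```

```bash
python3 -m crank '{"translation":[[-8,-2,-1],[0,0,0],[0,0,0]],"turn":[[0.003,0.015,0],[0,0,0],[0,0,0]]}'; python3 -m crank '{"translation":[[0,0,0],[0,0,0]],"turn":[[0,0,0],[0,0,0]]}'
```

```text
time: 4.15
ee_pos: [0.5367, -0.2237, 0.0835]
tcp_rot: [[0.476, 0.88, 0.004], [0.88, -0.476, -0.001], [0.001, 0.004, -1.0]]
contact_force: [1.1, -0.7, -0.8]
width: 1.0
time: 4.35
ee_pos: [0.5369, -0.2239, 0.0842]
tcp_rot: [[0.476, 0.879, 0.005], [0.879, -0.476, -0.001], [0.002, 0.005, -1.0]]
contact_force: [0.7, 0.9, 0.6]
width: 1.002
```

```bash
python3 -m crank '{"translation":[[-3,1,-4],[0,0,0]],"turn":[[0,0.004,0],[0,0,0]]}'; python3 -m crank '{"translation":[[0,0,0],[0,0,0],[0,0,0],[0,0,0],[0,0,0]],"turn":[[0,0,0],[0,0,0],[0,0,0],[0,0,0],[0,0,0]]}' 1 100;python3 -m crank '{"translation":[[0,0,0],[0,0,0],[0,0,0],[0,0,0],[0,0,0]],"turn":[[0,0,0],[0,0,0],[0,0,0],[0,0,0],[0,0,0]]}'
```

```text
time: 4.55
ee_pos: [0.5337, -0.2228, 0.08]
tcp_rot: [[0.476, 0.879, 0.001], [0.879, -0.476, -0.001], [-0.0, 0.001, -1.0]]
contact_force: [-0.5, 0.1, -0.6]
width: 1.002
time: 5.05
ee_pos: [0.5337, -0.2228, 0.0799]
tcp_rot: [[0.476, 0.879, 0.001], [0.879, -0.476, -0.001], [-0.0, 0.001, -1.0]]
contact_force: [0.1, 0.4, -0.2]
width: 0.342
time: 5.55
ee_pos: [0.5337, -0.2228, 0.0799]
tcp_rot: [[0.476, 0.879, 0.001], [0.879, -0.476, -0.001], [-0.0, 0.001, -1.0]]
contact_force: [0.8, -0.9, 0.9]
width: 0.338
```

```bash
python3 -m crank '{"translation":[[0,0,15],[0,0,30],[0,0,30],[0,0,30],[0,0,30]],"turn":[[0,0,0],[0,0,0],[0,0,0],[0,0,0],[0,0,0]]}'; python3 -m crank '{"translation":[[0,0,30],[0,20,20],[0,40,0],[0,40,0],[0,40,0]],"turn":[[0,0,0],[0,0,-0.12],[0,0,-0.12],[0,0,-0.12],[0,0,-0.12]]}'
```

```text
time: 6.05
ee_pos: [0.5293, -0.2211, 0.2172]
tcp_rot: [[0.476, 0.879, -0.01], [0.879, -0.476, 0.002], [-0.003, -0.01, -1.0]]
contact_force: [0.6, 0.3, -1.5]
width: 0.338
time: 6.55
ee_pos: [0.5286, -0.0872, 0.2803]
tcp_rot: [[0.848, 0.53, 0.004], [0.53, -0.848, -0.002], [0.002, 0.004, -1.0]]
contact_force: [0.4, 0.1, -1.6]
width: 0.338
```

```bash
python3 -m crank '{"translation":[[0,45,0],[0,45,0],[0,45,0],[0,45,0],[0,40,0]],"turn":[[0,0,-0.12],[0,0,-0.12],[0,0,-0.12],[0,0,-0.12],[0,0,-0.12]]}'; python3 -m crank '{"translation":[[0,30,0],[0,0,0],[0,0,0]],"turn":[[0,0,-0.12],[0,0,0],[0,0,0]]}'
```

```text
time: 7.05
ee_pos: [0.5255, 0.1392, 0.2855]
tcp_rot: [[0.997, -0.071, 0.007], [-0.071, -0.997, -0.004], [0.007, 0.003, -1.0]]
contact_force: [1.2, 0.2, -0.8]
width: 0.342
time: 7.35
ee_pos: [0.5231, 0.178, 0.2871]
tcp_rot: [[0.983, -0.183, 0.006], [-0.183, -0.983, -0.002], [0.006, 0.001, -1.0]]
contact_force: [-0.0, -0.6, -1.0]
width: 0.338
```

```bash
python3 -m crank '{"translation":[[7,-20,-20],[0,0,-30],[0,0,-30],[0,0,0],[0,0,0]],"turn":[[0.002,0.006,-0.01],[0,0,0],[0,0,0],[0,0,0],[0,0,0]]}'
python3 - <<'E'
from plant import vision,sensors
from h import *
ims=[]
for n in("scene","side","wrist"):
    s=vision.snapshot(n);np.savez(n+"1.npz",**s)
    K=s["mtx"];X=s["R"]@[.530,.157,.11]+s["t"];u,v=(K@X)[:2]/X[2];u,v=int(u),int(v);print(n,u,v)
    u=max(40,min(472,u));v=max(40,min(344,v));ims.append(cv2.resize(s["image"][v-40:v+40,u-40:u+40],(260,260),interpolation=cv2.INTER_CUBIC))
cv2.imwrite("pics/f.png",np.hstack(ims));print(sensors.sense()["ee_pos"])
E
```

```text
time: 7.85
ee_pos: [0.5316, 0.1509, 0.2096]
tcp_rot: [[0.98, -0.198, 0.005], [-0.198, -0.98, 0.001], [0.005, -0.002, -1.0]]
contact_force: [0.7, 0.4, -1.0]
width: 0.339
scene 298 123
side 183 158
wrist 252 191
[0.53190284 0.15195615 0.21009843]
```

View pics/f.png

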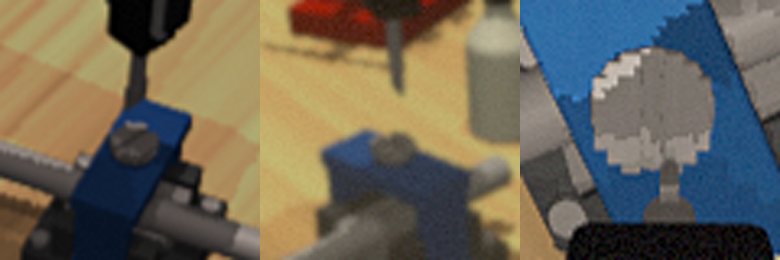

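The wrist crop shows the screw head at (653,110) in the picture with its slot line near (665,95). The blade is edge-on, its near corner at (670,158), so the tip still has to move along y.

Run:
```python
from h import *
s=dict(np.load("wrist1.npz"));P=pts(s);z=P[...,2]
g=cv2.cvtColor(s["image"],cv2.COLOR_BGR2GRAY)
m=(z>.0965)&(z<.108)&(np.hypot(P[...,0]-.53,P[...,1]-.158)<.022)
v,u=np.nonzero(m);c,rr=cv2.minEnclosingCircle(np.c_[u,v].astype(np.float32));print("head px",c,rr,"world",onplane(s,c,.1025),"z",np.percentile(z[m],[10,50,90]))
print("depth v,u grid rows 190..215 near blade");
for vv in range(186,222,3):
    print(vv,(z[vv,250:270]*1000).round(0).tolist())
print("gray rows")
for vv in (172,176,180,184,188): print(vv,g[vv,232:276].tolist())
for zt in(.138,.142,.146): print(onplane(s,(258.2,199.6),zt)-[.0016,.0078,0])
```

```text
head px (252.18360900878906, 184.4330291748047) 20.714130401611328 world [[0.53066642 0.16015567 0.1025    ]] z [0.09787181 0.10174025 0.10278158]
depth v,u grid rows 190..215 near blade
186 [97.0, 99.0, 98.0, 98.0, 98.0, 100.0, 102.0, 104.0, 102.0, 102.0, 102.0, 102.0, 102.0, 102.0, 102.0, 102.0, 102.0, 101.0, 103.0, 102.0]
189 [98.0, 98.0, 98.0, 97.0, 98.0, 98.0, 102.0, 102.0, 103.0, nan, 102.0, 103.0, 102.0, 102.0, 102.0, 102.0, 101.0, 102.0, 103.0, 103.0]
192 [99.0, 98.0, 99.0, 98.0, 99.0, 98.0, 102.0, 103.0, 102.0, 103.0, 102.0, 102.0, 103.0, 102.0, 102.0, 102.0, 103.0, 103.0, 102.0, 102.0]
195 [99.0, 98.0, 98.0, 99.0, 98.0, 98.0, 102.0, 100.0, 103.0, 102.0, 102.0, 102.0, 102.0, 101.0, 101.0, 103.0, 101.0, 103.0, 102.0, 102.0]
198 [98.0, 98.0, 97.0, 99.0, 97.0, 97.0, 103.0, 103.0, 101.0, 101.0, 101.0, 101.0, 102.0, 102.0, 103.0, 102.0, 90.0, 89.0, 90.0, 92.0]
201 [98.0, 99.0, 99.0, 100.0, 99.0, 145.0, 145.0, 144.0, 145.0, 145.0, 145.0, 102.0, 90.0, 89.0, 90.0, 89.0, 89.0, 90.0, 90.0, 89.0]
204 [90.0, 89.0, 91.0, 90.0, 91.0, 151.0, 151.0, 152.0, 152.0, 151.0, 150.0, 89.0, 89.0, 9
[... 1226 characters left out ...]
 111, 117, 119, 117, 113, 115, 115, 115, 113, 112, 109, 114, 114, 120, 114, 118, 116, 118, 116, 118, 118, 115, 116, 115, 118, 114, 120, 89, 65, 70, 77, 74]
184 [72, 66, 107, 119, 116, 118, 119, 117, 119, 119, 117, 113, 116, 120, 117, 119, 114, 106, 115, 116, 114, 111, 115, 116, 117, 112, 116, 116, 115, 116, 113, 114, 114, 115, 123, 119, 116, 115, 113, 111, 67, 68, 73, 75]
188 [70, 71, 120, 118, 120, 116, 119, 114, 115, 116, 119, 120, 114, 114, 119, 117, 114, 115, 111, 112, 113, 115, 113, 107, 113, 115, 120, 116, 118, 118, 116, 122, 112, 115, 116, 117, 114, 118, 108, 90, 69, 68, 71, 76]
[[0.53297628 0.15027947 0.138     ]]
[[0.5331812 0.1514624 0.142    ]]
[[0.53338612 0.15264533 0.146     ]]
```

Run:
```python
from h import *
s=dict(np.load("wrist1.npz"))
for n in("w2","wrist1"):
    s=dict(np.load(n+".npz"));P=pts(s);z=P[...,2]
    hd=(z>.0955)&(z<.108)&(np.hypot(P[...,0]-.5303,P[...,1]-.1585)<.0125)
    sl=hd&(z<.0998);q=P[sl];c=q[:,:2].mean(0);e,V=np.linalg.eigh(np.cov(q[:,:2].T));d=V[:,1]
    print(n,sl.sum(),c,"ang",np.degrees(np.arctan2(d[1],d[0]))%180,"sd",np.sqrt(e)*1e3,"floor",np.median(q[:,2]),"top",np.median(z[hd&(z>.1005)]))
    hd=(z>.0955)&(z<.108)&(np.hypot(P[...,0]-.5303,P[...,1]-.1585)<.022);print("head",rect(P[hd][:,:2]))
P=pts(s);z=P[...,2];b=(z>.142)&(z<.16)&(np.hypot(P[...,0]-.533,P[...,1]-.152)<.02);q=P[b]
for lo in(.142,.149,.155):
    k=(q[:,2]>lo)&(q[:,2]<lo+.005);print("blade",k.sum(),q[k].mean(0) if k.any() else 0)
```

```text
w2 156 [0.53042061 0.15854482] ang 78.26499604177322 sd [1.51537813 7.15637312] floor 0.09804614847803514 top 0.10207704538231702
head (array([529.9, 158.8]), array([28.9, 28.4]), 72.9)
wrist1 217 [0.53012165 0.15847082] ang 78.616341387837 sd [1.52733172 7.16427829] floor 0.09810040117270066 top 0.10209759090757567
head (array([530.7, 159.4]), array([29.6, 28.5]), 79.5)
blade 12 [0.53425398 0.15927102 0.14475386]
blade 19 [0.53421799 0.15894817 0.15178065]
blade 72 [0.5336949  0.15686138 0.15758239]
```

```bash
python3 -m crank '{"translation":[[-2.5,7.2,-10],[0,0,-14],[0,0,0],[0,0,0]],"turn":[[0.002,0.005,0],[0,0,0],[0,0,0],[0,0,0]]}'; python3 -m crank '{"translation":[[0,0,0],[0,0,0]],"turn":[[0,0,0],[0,0,0]]}'
```

```text
time: 8.4
ee_pos: [0.5303, 0.1612, 0.1866]
tcp_rot: [[0.981, -0.195, 0.005], [-0.195, -0.981, 0.007], [0.004, -0.007, -1.0]]
contact_force: [0.1, 0.3, -2.0]
width: 0.343
time: 8.6
ee_pos: [0.5303, 0.1612, 0.1865]
tcp_rot: [[0.981, -0.195, 0.005], [-0.195, -0.981, 0.006], [0.004, -0.007, -1.0]]
contact_force: [-0.4, 0.0, -2.2]
width: 0.341
```

```bash
python3 -m crank '{"translation":[[-0.7,-2,-4],[0,0,-4],[0,0,0]],"turn":[[-0.006,0.005,-0.003],[0,0,0],[0,0,0]]}';  python3 - <<'E'
from plant import vision
from h import *
s=vision.snapshot("wrist");np.savez("wrist2.npz",**s);g=s["image"]
K=s["mtx"];X=s["R"]@[.530,.158,.102]+s["t"];u,v=(K@X)[:2]/X[2];u,v=int(u),int(v);print(u,v)
s2=vision.snapshot("side");X=s2["R"]@[.530,.158,.102]+s2["t"];a,b=(s2["mtx"]@X)[:2]/X[2];a,b=int(a),int(b)
cv2.imwrite("pics/g.png",np.hstack([cv2.resize(g[v-35:v+35,u-35:u+35],(400,400),interpolation=cv2.INTER_CUBIC),cv2.resize(s2["image"][b-35:b+35,a-35:a+35],(400,400),interpolation=cv2.INTER_CUBIC)]))
P=pts(s);z=P[...,2]
for vv in range(v-16,v+22,3): print(vv,(z[vv,u-14:u+16]*1000).round(0).tolist())
E
```

```text
time: 8.9
ee_pos: [0.5299, 0.1589, 0.1783]
tcp_rot: [[0.98, -0.199, 0.001], [-0.199, -0.98, 0.0], [0.001, -0.0, -1.0]]
contact_force: [0.7, 0.2, -0.7]
width: 0.342
256 208
192 [102.0, 102.0, 101.0, 102.0, 102.0, 103.0, 102.0, 102.0, 103.0, 101.0, 101.0, 103.0, 99.0, 99.0, 98.0, 99.0, 98.0, 97.0, 98.0, 99.0, 102.0, 102.0, 102.0, 102.0, 102.0, 102.0, 103.0, 103.0, 104.0, 102.0]
195 [102.0, 102.0, 103.0, 102.0, 102.0, 102.0, 102.0, 102.0, 102.0, 102.0, 102.0, 102.0, 98.0, 98.0, 98.0, 98.0, 100.0, 97.0, 98.0, 99.0, 103.0, 101.0, 102.0, 100.0, 102.0, 102.0, 102.0, 103.0, 102.0, 103.0]
198 [101.0, 102.0, 103.0, 102.0, 102.0, 101.0, 102.0, 102.0, 102.0, 102.0, 103.0, 103.0, 99.0, 97.0, 97.0, 97.0, 98.0, 97.0, 98.0, 98.0, 102.0, 102.0, 102.0, 102.0, 103.0, 101.0, 102.0, 101.0, 102.0, 103.0]
201 [101.0, 103.0, 103.0, 102.0, 102.0, 102.0, 102.0, 103.0, 102.0, 102.0, 102.0, 103.0, 99.0, 114.0, 114.0, 114.0, 113.0, 114.0, 113.0, 98.0, 102.0, 103.0, 102.0, 102.0, 102.0, 102.0, 102.0, 103.0, 102.0, 102.0]
204 [101.0, 103.0, 102.0, 102.0, 103.0, 102.0, 102.0, 101.0, 101.0, 102.0, 101.0, 103.0, 99.0
[... 1133 characters left out ...]
166.0, 166.0, 166.0, 167.0, 166.0, 165.0, 165.0, 165.0]
222 [169.0, 171.0, 171.0, 170.0, 170.0, 169.0, 170.0, 170.0, 170.0, 169.0, 170.0, 169.0, 170.0, 169.0, 170.0, 170.0, 169.0, 169.0, 170.0, 170.0, 169.0, 171.0, 170.0, 169.0, 170.0, 170.0, 170.0, 170.0, 170.0, 169.0]
225 [174.0, 174.0, 173.0, 173.0, 173.0, 174.0, 173.0, 174.0, 173.0, 173.0, 173.0, 174.0, 173.0, 174.0, 175.0, 175.0, 175.0, 173.0, 173.0, 173.0, 174.0, 173.0, 173.0, 174.0, 173.0, 174.0, 173.0, 174.0, 173.0, 173.0]
228 [177.0, 178.0, 177.0, 176.0, 177.0, 177.0, 177.0, 177.0, 178.0, 176.0, 178.0, 176.0, 177.0, 177.0, 177.0, 176.0, 177.0, 177.0, 177.0, 177.0, 178.0, 177.0, 178.0, 178.0, 178.0, 177.0, 177.0, 177.0, 177.0, 177.0]
```

View pics/g.png

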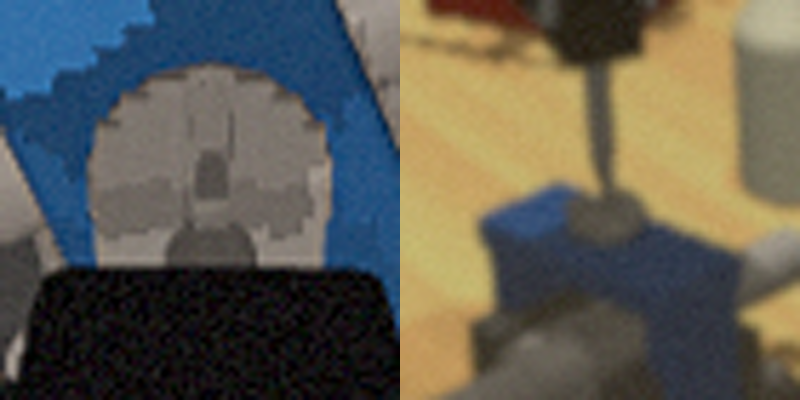

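The left crop shows the blade (210,175) centred in the slot and aligned with it. Now I descend, feeling for the floor.

```bash
python3 -m crank '{"translation":[[0,0,-4],[0,0,-4],[0,0,0]],"turn":[[0,0,0],[0,0,0],[0,0,0]]}';  python3 -m crank '{"translation":[[0,0,-1],[0,0,-1]],"turn":[[0,0,0],[0,0,0]]}'
```

```text
time: 9.3
ee_pos: [0.5303, 0.1591, 0.1703]
tcp_rot: [[0.98, -0.199, 0.002], [-0.199, -0.98, 0.001], [0.002, -0.001, -1.0]]
contact_force: [-0.6, 0.5, -1.3]
width: 0.34
time: 9.5
ee_pos: [0.5304, 0.159, 0.1681]
tcp_rot: [[0.98, -0.199, 0.002], [-0.199, -0.98, 0.001], [0.002, -0.001, -1.0]]
contact_force: [0.4, -1.1, -1.8]
width: 0.34
```

```bash
python3 -m crank '{"translation":[[-0.3,0,-1]],"turn":[[0,0,0]]}';  python3 -m crank '{"translation":[[0,0,-1]],"turn":[[0,0,0]]}';python3 -m crank '{"translation":[[0,0,-0.7]],"turn":[[0,0,0]]}'
```

```text
time: 9.6
ee_pos: [0.5301, 0.159, 0.1671]
tcp_rot: [[0.98, -0.199, 0.002], [-0.199, -0.98, 0.001], [0.002, -0.001, -1.0]]
contact_force: [-0.1, 0.2, 1.4]
width: 0.338
time: 9.7
ee_pos: [0.5303, 0.1591, 0.1669]
tcp_rot: [[0.98, -0.199, 0.002], [-0.199, -0.98, 0.001], [0.002, -0.001, -1.0]]
contact_force: [-2.9, -1.1, 8.6]
width: 0.337
time: 9.8
ee_pos: [0.5303, 0.1591, 0.167]
tcp_rot: [[0.98, -0.199, 0.002], [-0.199, -0.98, 0.001], [0.002, -0.002, -1.0]]
contact_force: [-2.6, -1.2, 5.1]
width: 0.341
```

```bash
python3 -m crank '{"translation":[[0,0,-1.3],[0,0,-1.3],[0,0,-1.3]],"turn":[[0,0,0],[0,0,0],[0,0,0]]}'; python3 -m crank '{"translation":[[0,0,-1.3],[0,0,-1.3]],"turn":[[0,0,-0.02],[0,0,-0.03]]}'
```

```text
time: 10.1
ee_pos: [0.5304, 0.159, 0.1668]
tcp_rot: [[0.98, -0.199, 0.001], [-0.199, -0.98, 0.003], [0.001, -0.003, -1.0]]
contact_force: [-3.1, -0.9, 8.5]
width: 0.341
time: 10.3
ee_pos: [0.5308, 0.159, 0.1669]
tcp_rot: [[0.968, -0.249, 0.002], [-0.249, -0.968, 0.005], [0.001, -0.005, -1.0]]
contact_force: [-2.0, 0.1, 7.1]
width: 0.345
```

```bash
python3 -m crank '{"translation":[[-0.3,0,-1.7],[-0.2,0,-1.7],[0,0,-1.7]],"turn":[[-0.005,0,-0.04],[0,0,-0.04],[0,0,-0.04]]}'; python3 -m crank '{"translation":[[0,0,-1.7],[0,0,-1.7],[0,0,-1.7]],"turn":[[0,0,-0.04],[0,0,-0.04],[0,0,-0.04]]}'; python3 -c "
from plant import sensors;s=sensors.sense();print(s['moment'],s['joints'])"
```

```text
time: 10.6
ee_pos: [0.5308, 0.1594, 0.1666]
tcp_rot: [[0.93, -0.368, 0.003], [-0.368, -0.93, 0.002], [0.002, -0.003, -1.0]]
contact_force: [-4.5, -0.7, 10.5]
width: 0.338
time: 10.9
ee_pos: [0.5308, 0.1594, 0.1662]
tcp_rot: [[0.877, -0.48, 0.003], [-0.48, -0.877, 0.005], [0.0, -0.005, -1.0]]
contact_force: [-4.3, -0.9, 9.8]
width: 0.342
[-0.30599511  1.09898091  0.10258778] [-0.7150611   0.35649321  0.44138661  1.91728875 -0.19529415  0.90488211
 -0.67838209]
```

```bash
python3 -m crank '{"translation":[[-0.2,0,-1.9],[-0.2,0,-1.9],[-0.2,0,-1.9],[0,0,-1.9],[0,0,-1.9]],"turn":[[-0.004,0,-0.05],[0,0,-0.05],[0,0,-0.05],[0,0,-0.05],[0,0,-0.05]]}'; python3 -m crank '{"translation":[[0,0,-1.9],[0,0,-1.9],[0,0,-1.9]],"turn":[[0,0,-0.05],[0,0,-0.05],[0,0,-0.05]]}'; python3 -c "
from plant import sensors;s=sensors.sense();print(s['moment'],s['joints'])"
```

```text
time: 11.4
ee_pos: [0.5309, 0.1594, 0.1652]
tcp_rot: [[0.724, -0.689, 0.004], [-0.689, -0.724, 0.005], [-0.001, -0.006, -1.0]]
contact_force: [-5.2, -1.5, 11.6]
width: 0.34
time: 11.7
ee_pos: [0.5311, 0.159, 0.1645]
tcp_rot: [[0.609, -0.793, 0.004], [-0.793, -0.609, 0.007], [-0.003, -0.007, -1.0]]
contact_force: [-3.8, -1.4, 11.0]
width: 0.344
[-0.38392312  1.1604222   0.08811839] [-0.78498099  0.37045064  0.5358019   1.92341003 -0.24428265  0.90508394
 -1.04426657]
```

```bash
python3 -m crank '{"translation":[[-0.2,0,-1.9],[-0.2,0,-1.9],[-0.2,0,-1.9],[0,0,-1.9],[0,0,-1.9]],"turn":[[-0.006,0.003,-0.05],[0,0,-0.05],[0,0,-0.05],[0,0,-0.05],[0,0,-0.05]]}'; python3 -m crank '{"translation":[[0,0,-1.9],[0,0,-1.9]],"turn":[[0,0,-0.05],[0,0,-0.05]]}'; python3 -c "
from plant import sensors;s=sensors.sense();print(s['moment'],s['joints'])"
```

```text
time: 12.2
ee_pos: [0.5314, 0.1588, 0.1634]
tcp_rot: [[0.385, -0.923, 0.001], [-0.923, -0.385, 0.005], [-0.004, -0.003, -1.0]]
contact_force: [-4.2, -1.6, 11.1]
width: 0.34
time: 12.4
ee_pos: [0.5315, 0.1585, 0.1629]
tcp_rot: [[0.287, -0.958, 0.001], [-0.958, -0.287, 0.007], [-0.007, -0.003, -1.0]]
contact_force: [-4.1, -0.4, 10.9]
width: 0.34
[-0.30720245  1.30224837 -0.00532838] [-0.84600935  0.38861236  0.62169697  1.92607654 -0.29150463  0.91204011
 -1.35947095]
```

```bash
for i in 1; do python3 -m crank '{"translation":[[-0.2,0,-1.9],[0,0.1,-1.9]],"turn":[[-0.006,0.001,-0.05],[0,0,-0.05]]}'; done; python3 -m crank '{"translation":[[0,0,-1.9],[0,0,-1.9]],"turn":[[0,0,-0.04],[0,0,-0.04]]}'; python3 -c "
from plant import sensors;s=sensors.sense();print(s['moment'])"; python3 -m crank '{"translation":[[0,0,-1.9],[0,0,-1.9]],"turn":[[0,0,-0.03],[0,0,-0.03]]}'; python3 -c "
from plant import sensors;s=sensors.sense();print(s['moment'])"
```

```text
time: 12.6
ee_pos: [0.5316, 0.1587, 0.1624]
tcp_rot: [[0.186, -0.983, 0.0], [-0.983, -0.186, 0.004], [-0.004, -0.001, -1.0]]
contact_force: [-3.6, -1.4, 11.9]
width: 0.339
time: 12.8
ee_pos: [0.5318, 0.1584, 0.162]
tcp_rot: [[0.104, -0.995, -0.0], [-0.995, -0.104, 0.006], [-0.006, -0.0, -1.0]]
contact_force: [-4.9, -0.8, 13.0]
width: 0.338
[-0.31067486  1.30275521  0.09921062]
time: 13.0
ee_pos: [0.5318, 0.1581, 0.1617]
tcp_rot: [[0.042, -0.999, -0.001], [-0.999, -0.042, 0.008], [-0.008, 0.001, -1.0]]
contact_force: [-4.4, -2.3, 13.1]
width: 0.339
[-0.39245955  1.32599027  0.00719729]
```

```bash
for i in 1; do python3 -m crank '{"translation":[[-0.2,0.2,-1.9],[0,0,-1.9]],"turn":[[-0.008,0,-0.04],[0,0,-0.04]]}'; done; python3 -c "
from plant import sensors;s=sensors.sense();print(s['moment'])"; python3 -m crank '{"translation":[[0,0,-1.9],[0,0,-1.9]],"turn":[[0,0,-0.04],[0,0,-0.04]]}'; python3 -c "
from plant import sensors;s=sensors.sense();print(s['moment'])"
```

```text
time: 13.2
ee_pos: [0.532, 0.1585, 0.1615]
tcp_rot: [[-0.041, -0.999, -0.001], [-0.999, 0.041, 0.003], [-0.003, 0.002, -1.0]]
contact_force: [-4.8, -1.2, 12.5]
width: 0.338
[-0.3116786  1.281498   0.1105273]
time: 13.4
ee_pos: [0.5324, 0.1584, 0.1616]
tcp_rot: [[-0.122, -0.992, -0.002], [-0.992, 0.122, 0.006], [-0.006, 0.003, -1.0]]
contact_force: [-4.6, -0.7, 13.9]
width: 0.336
[-0.35117243  1.28533584  0.08050517]
```

```bash
python3 -m crank '{"translation":[[-0.3,0,-1.8],[0,0,-1.8],[0,0,-1.8]],"turn":[[-0.005,0,0],[0,0,0],[0,0,0]]}'
python3 - <<'E'
from plant import vision,sensors
from h import *
print(sensors.sense()["moment"])
ims=[]
for n in("wrist","scene"):
    s=vision.snapshot(n);np.savez(n+"3.npz",**s);X=s["R"]@[.530,.158,.102]+s["t"];u,v=(s["mtx"]@X)[:2]/X[2];u,v=int(u),int(v)
    ims.append(cv2.resize(s["image"][v-35:v+35,u-35:u+35],(400,400),interpolation=cv2.INTER_CUBIC))
cv2.imwrite("pics/h.png",np.hstack(ims))
E
```

```text
time: 13.7
ee_pos: [0.5329, 0.1585, 0.1617]
tcp_rot: [[-0.122, -0.993, -0.002], [-0.993, 0.122, 0.005], [-0.004, 0.003, -1.0]]
contact_force: [-4.6, -1.2, 12.7]
width: 0.338
[-0.3173622   1.38991554  0.04602391]
```

View pics/h.png

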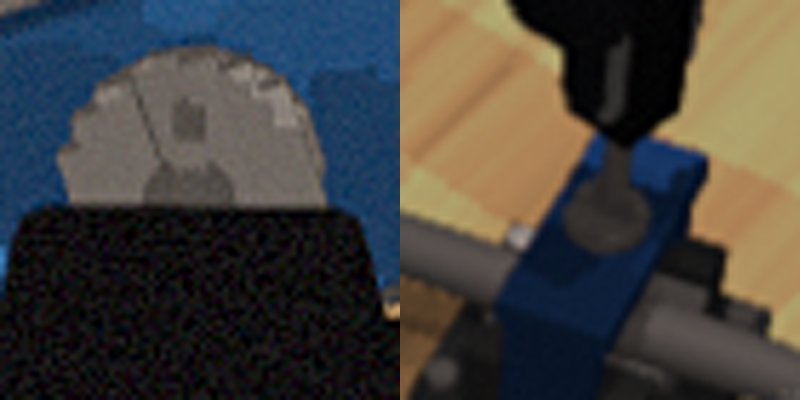

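The wrist crop shows a slot edge running (130,80)-(165,165), not parallel to the blade (190,120), so the blade may have cammed. I'll measure it by depth.

Run:
```python
from h import *
s=dict(np.load("wrist3.npz"));P=pts(s);z=P[...,2]
X=s["R"]@[.530,.158,.102]+s["t"];u,v=(s["mtx"]@X)[:2]/X[2];u,v=int(u),int(v)
for vv in range(v-26,v+2,2): print(vv,(np.nan_to_num(z[vv,u-24:u+24])*1000).round(0).astype(int).tolist())
hd=(z>.088)&(z<.099)&(np.hypot(P[...,0]-.5303,P[...,1]-.1585)<.0125)
print(np.percentile(z[hd],[5,25,50,75,95]))
sl=hd&(z<.0945)
q=P[sl];e,V=np.linalg.eigh(np.cov(q[:,:2].T));d=V[:,1];print(sl.sum(),q.mean(0),np.degrees(np.arctan2(d[1],d[0]))%180,np.sqrt(e)*1e3)
b=(z>.0995)&(z<.115)&(np.hypot(P[...,0]-.5303,P[...,1]-.1585)<.0125);q=P[b];print("blade",b.sum(),q.mean(0),np.percentile(q[:,2],[0,10]))
```

```text
193 [91, 89, 90, 90, 91, 90, 89, 89, 89, 90, 89, 88, 90, 89, 90, 92, 93, 92, 92, 92, 94, 93, 94, 95, 95, 97, 97, 92, 93, 93, 91, 92, 95, 89, 90, 90, 90, 90, 90, 90, 89, 89, 90, 90, 91, 92, 89, 90]
195 [90, 89, 89, 89, 89, 90, 91, 90, 89, 89, 89, 90, 92, 92, 93, 93, 94, 92, 94, 93, 97, 97, 95, 97, 96, 97, 97, 95, 96, 96, 96, 96, 96, 92, 92, 91, 90, 90, 90, 90, 91, 89, 89, 89, 90, 89, 90, 90]
197 [90, 90, 91, 90, 89, 89, 90, 91, 94, 94, 94, 96, 93, 93, 92, 92, 92, 93, 93, 94, 94, 96, 97, 97, 96, 97, 95, 96, 97, 97, 97, 97, 97, 97, 94, 92, 94, 93, 94, 89, 91, 90, 89, 90, 90, 90, 90, 90]
199 [89, 89, 89, 90, 90, 96, 97, 97, 98, 98, 96, 97, 96, 93, 93, 93, 94, 94, 93, 93, 93, 97, 96, 97, 98, 97, 98, 97, 98, 97, 97, 96, 97, 96, 96, 96, 97, 96, 96, 95, 89, 90, 89, 90, 90, 90, 90, 90]
201 [90, 91, 90, 90, 90, 93, 96, 97, 98, 96, 96, 96, 96, 94, 94, 92, 93, 92, 93, 92, 95, 95, 97, 98, 97, 96, 97, 97, 98, 97, 97, 96, 96, 97, 96, 97, 96, 96, 96, 97, 93, 91, 91, 90, 90, 89, 91, 89]
203 [90, 90, 94, 94, 96, 97, 96, 98, 97, 96, 97, 97, 97, 97, 94, 93, 92, 94, 93, 100, 100, 100, 100, 100, 98, 98, 9
[... 1251 characters left out ...]
 96, 97, 97, 97, 97, 98, 97, 96, 96, 96, 96, 97, 97, 90, 90, 88]
217 [88, 97, 97, 96, 97, 96, 97, 96, 97, 97, 96, 96, 96, 97, 109, 112, 115, 116, 116, 116, 117, 118, 116, 115, 118, 116, 115, 115, 112, 110, 96, 97, 98, 97, 97, 97, 96, 96, 96, 97, 97, 97, 96, 96, 96, 95, 91, 90]
219 [148, 149, 149, 97, 97, 98, 96, 97, 97, 97, 96, 96, 97, 97, 113, 116, 117, 119, 120, 120, 120, 120, 120, 121, 119, 121, 118, 118, 116, 113, 97, 97, 98, 96, 97, 96, 96, 96, 98, 97, 97, 96, 96, 97, 97, 96, 90, 90]
[0.09273218 0.09613055 0.09667986 0.09717352 0.09773131]
65 [0.53873363 0.16174234 0.09289772] 177.73265650644157 [1.30440217 2.6269398 ]
blade 129 [0.53807466 0.1587255  0.10908041] [0.09952255 0.10391516]
```

By depth, the slot now lies at about 12°, along the bar, and sinking stopped at yaw ≈ -90°. So the screw is at its stop, with the tip still on the floor. I'll unwind within the backlash, hold the push a moment more, then lift.

```bash
python3 -m crank '{"translation":[[-0.5,0,-1.7],[-0.3,0,-1.7],[0,0,-1.8],[0,0,-1.8],[0,0,-1.8]],"turn":[[-0.004,0,0.05],[0,0,0.04],[0,0,0],[0,0,0],[0,0,0]]}'; python3 -m crank '{"translation":[[0,0,-1.8],[0,0,-1.8]],"turn":[[0,0,0.04],[0,0,0]]}';  python3 - <<'E'
from plant import sensors
s=sensors.sense();print(s["moment"],s["ee_pos"])
E
```

```text
time: 14.3
ee_pos: [0.5335, 0.1586, 0.1615]
tcp_rot: [[-0.027, -1.0, -0.002], [-1.0, 0.027, 0.007], [-0.007, 0.002, -1.0]]
contact_force: [-5.3, -1.1, 12.4]
width: 0.338
time: 14.5
ee_pos: [0.5341, 0.1586, 0.1615]
tcp_rot: [[0.014, -1.0, -0.002], [-1.0, -0.014, 0.01], [-0.01, 0.002, -1.0]]
contact_force: [-5.1, -1.7, 11.7]
width: 0.34
[-0.31454338  1.2344505   0.00520675] [0.5340978  0.15857337 0.16152389]
```

```bash
python3 -m crank '{"translation":[[-2,0,-1.7],[-2,0,-1.7],[-1,0,-1.7],[-0.8,0,-1.7],[-0.8,0,-1.7]],"turn":[[-0.008,0,0.02],[0,0,0.0],[0,0,0],[0,0,0],[0,0,0]]}'; python3 -m crank '{"translation":[[0,0,3],[0,0,6],[0,0,15],[0,0,25],[0,0,25]],"turn":[[0,0,0],[0,0,0],[0,0,0],[0,0,0],[0,0,0]]}'
python3 - <<'E'
from plant import vision,sensors
from h import *
s=vision.snapshot("wrist");np.savez("w5.npz",**s);P=pts(s);z=P[...,2]
for lim in(.094,.0945,.095):
    hd=(z>.090)&(z<.1005)&(np.hypot(P[...,0]-.5303,P[...,1]-.1585)<.0125);sl=hd&(z<lim)
    q=P[sl];e,V=np.linalg.eigh(np.cov(q[:,:2].T));d=V[:,1];print(sl.sum(),q.mean(0),np.degrees(np.arctan2(d[1],d[0])),np.sqrt(e)*1e3)
E
```

```text
time: 15.0
ee_pos: [0.5333, 0.1587, 0.1616]
tcp_rot: [[0.035, -0.999, 0.01], [-0.999, -0.035, 0.008], [-0.008, -0.01, -1.0]]
contact_force: [-3.5, 0.1, 10.4]
width: 0.341
time: 15.5
ee_pos: [0.5311, 0.1582, 0.2366]
tcp_rot: [[0.035, -0.999, 0.004], [-0.999, -0.035, 0.005], [-0.005, -0.004, -1.0]]
contact_force: [0.3, -0.6, -1.3]
width: 0.341
168 [0.53037866 0.15902739 0.09267589] -168.2948377907502 [1.56087093 7.14117472]
175 [0.53035224 0.15907996 0.09273634] -168.36732598281299 [1.57152421 7.10736169]
178 [0.53034389 0.15905205 0.09277141] -167.75408714990056 [1.78873703 7.10715605]
```

The slot is at 11.7-12°, in line with the bar (11.2-11.8°), so the screw is at its stop. Back to the rack hole.

```bash
python3 -m crank '{"translation":[[0,-48,0],[0,-48,0],[0,-48,0],[0,-48,0],[0,-48,0]],"turn":[[0.005,0.004,0],[0,0,0],[0,0,0],[0,0,0],[0,0,0]]}'; python3 -m crank '{"translation":[[0,-48,0],[0,-48,0],[0,-20,0],[0,0,0],[0,0,0]],"turn":[[0,0,0],[0,0,0],[0,0,0],[0,0,0],[0,0,0]]}'
```

```text
time: 16.05
ee_pos: [0.5356, -0.0778, 0.2458]
tcp_rot: [[0.056, -0.998, 0.017], [-0.998, -0.056, 0.02], [-0.019, -0.018, -1.0]]
contact_force: [2.1, 0.2, -1.7]
width: 0.336
time: 16.55
ee_pos: [0.5332, -0.2074, 0.249]
tcp_rot: [[0.043, -0.999, 0.022], [-0.999, -0.043, 0.015], [-0.014, -0.023, -1.0]]
contact_force: [0.7, 0.1, -1.8]
width: 0.343
```

```bash
python3 -m crank '{"translation":[[0,-16,-20],[0,0,-30],[0,0,-20],[0,0,0],[0,0,0]],"turn":[[-0.015,0.022,0],[0,0,0],[0,0,0],[0,0,0],[0,0,0]]}'; python3 -m crank '{"translation":[[0,0,0]],"turn":[[0,0,0]]}'
```

```text
time: 17.05
ee_pos: [0.537, -0.214, 0.1783]
tcp_rot: [[0.057, -0.998, 0.003], [-0.998, -0.057, 0.004], [-0.004, -0.003, -1.0]]
contact_force: [0.7, -0.6, -1.4]
width: 0.338
time: 17.15
ee_pos: [0.5377, -0.2129, 0.1791]
tcp_rot: [[0.059, -0.998, 0.004], [-0.998, -0.059, 0.005], [-0.004, -0.004, -1.0]]
contact_force: [-0.2, 0.4, -2.7]
width: 0.335
```

```bash
python3 -m crank '{"translation":[[-4,-10,-14],[0,0,0],[0,0,0]],"turn":[[-0.005,0.004,0],[0,0,0],[0,0,0]]}'
python3 - <<'E'
from plant import vision,sensors
from h import *
e=sensors.sense()["ee_pos"];print(e)
s=vision.snapshot("wrist");P=pts(s);z=P[...,2]
X=s["R"]@[.534,-.223,.065]+s["t"];u,v=(s["mtx"]@X)[:2]/X[2];u,v=int(u),int(v);print(u,v)
s2=vision.snapshot("side");X=s2["R"]@[.534,-.223,.08]+s2["t"];a,b=(s2["mtx"]@X)[:2]/X[2];a,b=int(a),int(b)
cv2.imwrite("pics/i.png",np.hstack([cv2.resize(s["image"][v-50:v+50,u-50:u+50],(400,400)),cv2.resize(s2["image"][b-50:b+50,a-50:a+50],(400,400))]))
near=np.hypot(P[...,0]-.534,P[...,1]+.223)<.03
h=near&(z<.058);print("hole pts",h.sum(),rect(P[h][:,:2]) if h.any() else 0)
bl=near&(z>.09)&(z<.108);print("blade",bl.sum(),P[bl].mean(0))
E
```

```text
time: 17.45
ee_pos: [0.5351, -0.2233, 0.1663]
tcp_rot: [[0.061, -0.998, 0.004], [-0.998, -0.061, -0.001], [0.002, -0.004, -1.0]]
contact_force: [-0.2, 0.6, -1.0]
width: 0.341
[ 0.53510374 -0.22330741  0.16634467]
257 199
hole pts 773 (array([ 533.6, -222.8]), array([23.3, 20.6]), 85.1)
blade 25 [ 0.54355179 -0.22241688  0.10320578]
```

View pics/i.png

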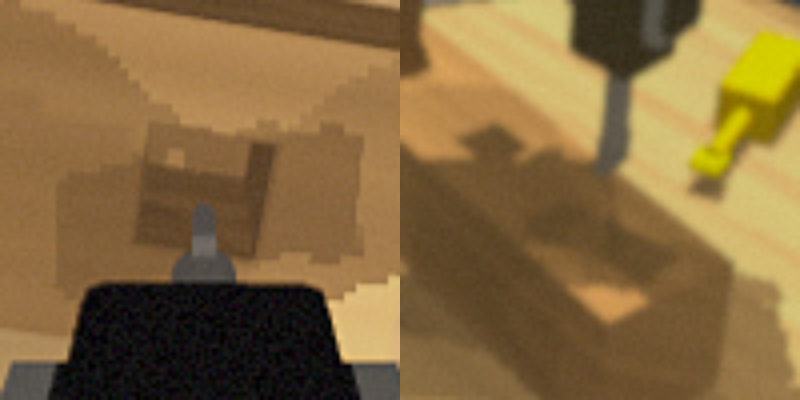

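The wrist crop shows the hole (205,185) with the blade (203,215) above it, centred across. It needs about 2 mm toward -x.

```bash
python3 -m crank '{"translation":[[-2,0,-10],[0,0,-10],[0,0,-10],[0,0,-10],[0,0,0]],"turn":[[0,0.004,0],[0,0,0],[0,0,0],[0,0,0],[0,0,0]]}'; python3 -m crank '{"translation":[[0,0,0]],"turn":[[0,0,0]]}'
```

```text
time: 18.05
ee_pos: [0.5322, -0.223, 0.1224]
tcp_rot: [[0.061, -0.998, -0.001], [-0.998, -0.061, -0.001], [0.001, 0.001, -1.0]]
contact_force: [-0.5, 0.5, -1.3]
width: 0.34
time: 18.15
ee_pos: [0.5321, -0.223, 0.1219]
tcp_rot: [[0.061, -0.998, -0.002], [-0.998, -0.061, -0.001], [0.001, 0.002, -1.0]]
contact_force: [-0.6, 0.2, -1.8]
width: 0.338
```

```bash
python3 -m crank '{"translation":[[1,0,-10],[0,0,-10],[0,0,-10],[0,0,-6],[0,0,0]],"turn":[[0,-0.002,0],[0,0,0],[0,0,0],[0,0,0],[0,0,0]]}'; python3 -m crank '{"translation":[[0,0,-2],[0,0,0]],"turn":[[0,0,0],[0,0,0]]}'
```

```text
time: 18.65
ee_pos: [0.5335, -0.223, 0.0829]
tcp_rot: [[0.062, -0.998, 0.001], [-0.998, -0.062, -0.001], [0.001, -0.0, -1.0]]
contact_force: [0.8, -0.5, -1.4]
width: 0.34
time: 18.85
ee_pos: [0.5335, -0.2232, 0.0806]
tcp_rot: [[0.061, -0.998, 0.0], [-0.998, -0.061, -0.001], [0.001, -0.0, -1.0]]
contact_force: [0.0, 0.5, -1.0]
width: 0.338
```

```bash
python3 -m crank '{"translation":[[0,0,-1],[0,0,-0.8]],"turn":[[0,0,0],[0,0,0]]}'; python3 -m crank '{"translation":[[0,0,-0.8]],"turn":[[0,0,0]]}'
```

```text
time: 19.05
ee_pos: [0.5339, -0.2234, 0.0798]
tcp_rot: [[0.061, -0.998, 0.001], [-0.998, -0.061, -0.001], [0.001, -0.001, -1.0]]
contact_force: [-2.2, 2.2, 7.6]
width: 0.349
time: 19.15
ee_pos: [0.5339, -0.2234, 0.0798]
tcp_rot: [[0.061, -0.998, 0.002], [-0.998, -0.061, -0.0], [0.0, -0.002, -1.0]]
contact_force: [-2.0, 1.2, 5.7]
width: 0.337
```

Handle resting on the wood. I'll open and retreat straight up.

```bash
python3 -m crank '{"translation":[[0,0,0],[0,0,0],[0,0,0],[0,0,0],[0,0,0]],"turn":[[0,0,0],[0,0,0],[0,0,0],[0,0,0],[0,0,0]]}' 0; python3 -m crank '{"translation":[[0,0,0],[0,0,0]],"turn":[[0,0,0],[0,0,0]]}'; python3 -m crank '{"translation":[[0,0,15],[0,0,25],[0,0,35],[0,0,35],[0,0,40]],"turn":[[0,0,0],[0,0,0],[0,0,0],[0,0,0],[0,0,0]]}'; python3 -m crank '{"translation":[[0,0,10],[-10,0,0],[0,0,0],[0,0,0]],"turn":[[0,0,0],[0,0,0],[0,0,0],[0,0,0]]}'
python3 - <<'E'
from plant import vision
from h import *
ims=[]
for n in("scene","wrist"):
    s=vision.snapshot(n);P=pts(s);z=P[...,2];near=np.hypot(P[...,0]-.534,P[...,1]+.223)<.03
    for lo,hi in((.119,.1275),(.1275,.14)):
        m=near&(z>lo)&(z<hi);print(n,m.sum(),np.median(z[m]),rect(P[m][:,:2]) if m.any() else 0)
    ims.append(cv2.resize(s["image"],(400,300)))
    if n=="scene":
        a=pts(dict(np.load("scene0.npz")))
        for nm,c in(("awl",(368*.64,325*.64)),("barend",(418*.64,212*.64)),("bar2",(515*.64,240*.64))): 
            v,u=int(c[1]),int(c[0]);print(nm,np.nanmedian(a[v-2:v+3,u-2:u+3],axis=(0,1)).round(4),np.nanmedian(P[v-2:v+3,u-2:u+3],axis=(0,1)).round(4))
cv2.imwrite("pics/j.png",np.hstack(ims))
E
```

```text
time: 19.65
ee_pos: [0.5351, -0.224, 0.0808]
tcp_rot: [[0.061, -0.998, 0.005], [-0.998, -0.061, -0.002], [0.002, -0.005, -1.0]]
contact_force: [-0.8, 0.4, -0.4]
width: 0.998
time: 19.85
ee_pos: [0.5351, -0.224, 0.0807]
tcp_rot: [[0.061, -0.998, 0.005], [-0.998, -0.061, -0.002], [0.002, -0.005, -1.0]]
contact_force: [0.6, -1.7, 0.3]
width: 0.999
time: 20.35
ee_pos: [0.5308, -0.2227, 0.2338]
tcp_rot: [[0.06, -0.998, -0.006], [-0.998, -0.06, 0.001], [-0.001, 0.006, -1.0]]
contact_force: [0.9, 0.4, -0.2]
width: 1.003
time: 20.75
ee_pos: [0.5212, -0.2246, 0.2506]
tcp_rot: [[0.058, -0.998, 0.004], [-0.998, -0.058, -0.001], [0.001, -0.004, -1.0]]
contact_force: [-0.4, 0.6, 0.2]
width: 1.002
scene 241 0.12432720027648114 (array([ 533.6, -223.4]), array([30.6, 29.8]), 3.0)
scene 87 0.1302316287146498 (array([ 531.6, -225.1]), array([19.7, 26.4]), 69.3)
awl [ 0.558  -0.0824  0.1106] [ 0.5576 -0.0821  0.1109]
barend [0.4655 0.1373 0.0525] [0.466  0.1364 0.0525]
bar2 [0.6001 0.1716 0.0551] [0.6003 0.1715 0.0557]
wrist 969 0.12342681017079775 (array([ 534.2, -222.8]), array([30.2, 30.1]), 2.1)
wrist 353 0.12942533651485325 (array([ 534.4, -222.8]), array([25.2,  8.8]), 3.4)
```

View pics/j.png

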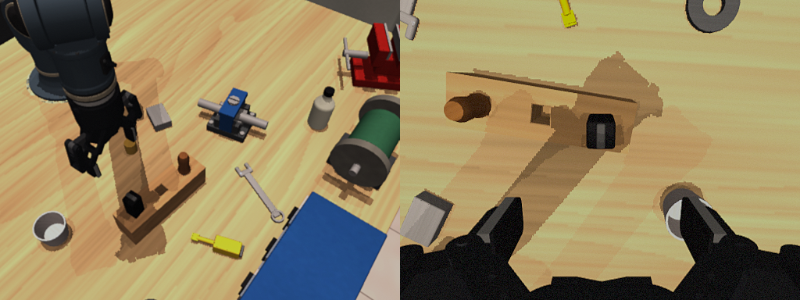

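The driver stands upright at (133,205) in the scene picture, on the wood, with the gripper clear. The slot lies along the bar. Handing in.

```bash
python3 -c "
from plant import job;print(job.sign_off())"
```

```text
the job is handed in; nothing more can be done
None
```

The screw is turned to its stop and the screwdriver is back upright in its own end hole, released. I handed in at about 21 s of the 64 s allowed; no verdict is reported.

**What I did:** I gripped the handle and seated the blade in the slot, touching the floor at about 98 mm above the bench. I then turned it clockwise until it stopped sinking, about 5.3 mm lower, held it there about 2 s while easing off, and put the driver back.

**Last checks:**
- **Screw:** the slot lies at about 11.7–12° and the bar at 11.2–11.8°.
- **Driver:** the handle top is at about 124 mm (ridge at about 130 mm), matching its height in the rack at the start. It is centred at (534, -223) mm, over the hole, with the gripper clear.
- **Awl and bar:** their depth readings agree with the start to within 1 mm.

**Off target or uncertain:**
- **Push:** read about 10–14 N for most of the turn, but 6–10 N while seating and starting, below the asked 10 N. No reading came near 30 N; the force is only read at the end of each call.
- **Grip twist:** I turned about 7° past the stop and the handle twisted slightly in the fingers.
- **Tip drift:** the blade slid up to about 4 mm along the slot at the stop, inside the 6 mm limit. I moved it about 1 mm back before lifting.
- **Yellow look-alike:** it toppled onto the bench early in the run, before the gripper went low. I don't know why; no force reading showed a touch.

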